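Shut the reptile tank's hinged lid with the hook pole

TASK

The hinged front half of the reptile tank's screen cover has been left standing open. Take the hook pole from its mat, put the hook through the swivelling ring eye on the lid's edge (feel for it, it leans differently every time) and with it swing the lid gently shut - do not let it drop, do not strain it, keep the gripper and arm off the tank and lid - then press it home until its catches snap and it stays shut. Unhook the pole and lay it, without dropping it, flat on its mat again, leaving everything else on the bench as it was.

Things in the scene. Friction and masses are not known exactly. Their poses are not given: they have to be found in the camera images.
- tank: Fixed glass tank, black frames: 220 mm deep (x) x 400 wide (y) x 170 high, 10 mm screen cover on top. Origin: centre of underside; +x points away from its front, the side towards the robot. Rear half of cover fixed, front half is the lid. Two catches on the front face at x = -113 to -134, y = +-110, z = 144 to 170 mm. The pole must not press on tank or lid with more than 15 N.
- lid (a joint): Lid angle (mesh in black frame, 104 x 400 x 10 mm, about 300 g with ring): 0 = fully shut, grows as it opens, 1.57 upright, stop at 1.85. The hinge holds it above about 1.3; below that it falls by itself to about 0.085, where it meets the catches. They resist from 0.085 to 0.035, then snap it down to 0 and hold it; pressing through takes about 4 to 9 N at the ring.
- lid_hinge (a point): Point on the hinge line, half-way along the lid, at (0, 0, 176) mm in the tank's frame. At joint 0 its axes are the tank's; they turn with the lid; y is the hinge axis (level). The ring swivels stiffly (about 9 N moves it) about the parallel pin at eye_root: it leans up to 1.2 rad either way from pointing straight out of the lid's edge, differently each time and not measured: find it by eye or feel.
- pole_grip (a point): Centre (half-way up) of the loose hook pole's grip, near its balance point, 21 mm above the bench as it lies. x runs along the pole to the hook, z up. Black grip 28 mm wide (y) x 34 high, x = -135 to 55 mm, red end bands; then a 9 mm aluminium rod to x = 155, bent square to the pole's left (+y) into a pin, all at mid height. About 250 g.
- hook_pin (a point): Middle of the hook pin, at (155, 32, 0) mm from pole_grip in the pole's frame, same axes. Pin straight, 9 mm thick, along the pole's y, from the bend at y = 10 mm to a round red 11 mm tip ending at y = 57.5 mm. It sits in the eye when about half of it is through the ring.
- mat: Fixed flat teal silicone mat, 360 (x) x 160 (y) x 4 mm, on which the pole lies lengthwise. Origin: centre of its underside, on the bench.
- vial_red: Bystander: loose glass vial, red, 25 mm across, 54 mm high, origin at its underside; leave alone.
- vial_green: Bystander: loose glass vial, green, 25 mm across, 54 mm high; leave alone.
- orange_a: Bystander: loose orange, 66 mm across, 55 mm high; leave alone.
- orange_b: Bystander: loose orange, 66 mm across, 55 mm high; leave alone.
- syringe: Bystander: loose plastic syringe lying flat, 145 mm long, 20 mm high; leave alone.
- screwdriver: Bystander: loose blue screwdriver lying flat, about 200 mm long; leave alone.
- pole: The hook pole itself (see point pole_grip); origin on the underside of its grip, 17 mm below pole_grip.
- eye_root (a point): Swivel pin of the brass ring eye, middle of the lid's free edge: 122 mm from the hinge line, in the lid's plane (lid frame -122, 0, 0; axes turn with the lid). The ring (18 mm inside, 30 outside, 6 mm bar) has its centre 22 mm from this pin; its hole runs along the hinge line (y), so the hook enters from the tank's right (-y) towards its left (+y).

How it is judged:
On the way, in this order (a step that is already met when the one before it is completed fails the run):
1. the hook's pin is at the ring eye while the lid still stands open (distance between hook_pin and eye_root below 0.033 m and y of hook_pin in the frame of eye_root between -0.019 and 0.019 m and value of joint lid above 1 rad), for 0.2 s.
2. the lid has been let down to nearly shut with the hook's pin still at the ring eye (distance between hook_pin and eye_root below 0.035 m and y of hook_pin in the frame of eye_root between -0.019 and 0.019 m and value of joint lid below 0.25 rad), for 0.05 s.
3. the lid is shut with its catches snapped (value of joint lid below 0.02 rad), for 0.3 s.
At the end, for the whole second after the job is handed in: The lid is shut (joint under 0.02 rad); the pole lies flat, hook level and at rest with its grip point over the mat (within 100 mm of the mat's centre lengthwise and 80 mm across), released (value of joint lid below 0.02 rad and x of pole_grip in the frame of mat between -0.1 and 0.1 m and y of pole_grip in the frame of mat between -0.08 and 0.08 m and height (world z) of pole_grip below 0.027 m and angle between pole_grip's own z axis and vertical below 0.15 rad and linear speed of pole below 0.02 m/s); the robot touches nothing.
It fails at once if the lid is let drop or swung fast (over 2.5 rad/s before it reaches its catches) (velocity of joint lid below -2.5 rad/s and value of joint lid above 0.11 rad).
It fails at once if the pole strains the lid or tank (over 15 N) (contact force between pole and tank above 15 N).
It fails at once if the gripper or arm touches the tank or lid (contact force between any of the fingers, the arm and tank above 0.5 N).
It fails at once if the pole is dropped (linear speed of pole above 0.8 m/s and contact force between the fingers and pole below 0.5 N).
It fails at once if a bystander is shifted by over 25 mm (distance of any of vial_red, vial_green, orange_a, orange_b, syringe, screwdriver from where it was at the start of the episode above 0.025 m).
It also fails if it takes over 72 s, if anything falls off the work surface, if the arm or the gripper's body presses on something with over 40 N, if the wrist force passes 120 N, or if a joint passes its speed limit or range.

ROBOT

A 6-joint arm with a two-finger parallel gripper is mounted at the origin on the work surface. World frame = base frame: x ahead of the robot, y to its left, z up, the work surface at z = 0. Lengths are in m, angles in rad, forces in N, time in s.
With the tool pointing down it reaches from about 0.325 to 1 m from the base axis. Payload 5.1 kg.
Tool frame: the origin (TCP) lies midway between the tips of the shut fingers; the grasp point (between the pads) lies 19 mm behind it (arm.grip_depth is the distance from the TCP to the grasp point, in m); z points along the fingers, y is the line along which they close (so a half turn about z gives the same grasp; the last joint's range is limited). The gripper opens to 85 mm and grips with 20 to 120 N. Pads are 22 mm wide; open, the fingers measure 114 mm over their backs; the gripper's body (76 mm by 85 mm) begins 54 mm behind the grasp point. The pads swing forward as they close: fully open they stand 13 mm farther back than shut.
Start: joints at [-1.219, 0.124, 1.65, -0, 1.367, -0.083], TCP at [0.274, -0.59, 0.231] pointing down, gripper open.
Joint ranges: [-2.61, 2.61], [-1.02, 2.33], [0.03, 2.71], [-1.35, 4.49], [0.32, 2.68], [-2.91, 2.91]. Speed limits (rad/s): [2.57, 2.57, 3.14, 3.14, 3.14, 3.14].

INTERFACE

Orientations are given as a rotation vector (axis times angle).
In Python, from workcell import arm gives the robot as it stands.
- The arm moves only by the tool apply_moves, never from a script. Its argument "motion" is a list of rows, each an object of numbers: "tx", "ty", "tz": the shift along the tool's x, y, z in units of 0.25 m (1.0 is 0.25 m); "roll": the turn about the tool's z in units of pi rad (1.0 is pi rad). A call has 1 to 20 rows; each row shifts and turns the commanded pose from where the row before left it, along the tool's axes as they then stand; what a row does not reach is not made up. A row lasts 1/8 s, in which the tool goes at most 62.5 mm and 10.7 degrees, less where a joint would pass 70% of its speed; a pose out of reach is approached as far as the arm can. A call with a number of a shift or a turn outside -1 to 1 is refused whole. A call with a gripper value outside its range is refused whole. "jaw" is the gripper's target within -1 to 1 (shut at 1, half-way at 0, fully open at -1), set as the call begins (left out, the last holds). The fingers move at their own pace and stop on an object; "grip_force" is the grip in N (left out, the last holds). Time passes only in rows, so rows that do not move let the fingers close. It gives the time, the measured TCP pose, the force, the opening and the grip force at its end, in the units of the state.
- arm.observe(): the state, without advancing time (a new reading comes with each control period).
- arm.get_image(name): name is "scene" or "side" or "wrist"; returns a dict with "frame" (420x560x3 uint8, red, green, blue), "fx", "fy", "cx", "cy" (pixels), "k1" (the pictures are not rectified: a ray, as slopes to the right and down, at radius r is drawn at 1 + k1 r^2 times it, then the intrinsics apply), "pose" (4x4, takes a point from camera to world coordinates). Camera axes: x right, y down, z forward; pixel columns grow to the right and rows downward; lengths in m; the calibration is good to about 2 mm. A picture is of the moment at which its call begins. There is no depth.
- arm.close_job(): hands the job in; it is judged then, once.
The state is a dict: "t": time; "q": joint angles; "qd": joint speeds; "joint_efforts": joint torques, N m; "position": TCP position; "orientation": TCP orientation; "wrist_force": force on the tool from outside, world axes, zero at the start; "moment": the same for the moment, N m; "finger_gap": finger opening in m; "gripper_force": force on a finger pad.
Only numpy, scipy, OpenCV 4.12 (cv2) and the standard library are available. Lean on these libraries where they do the work, as an engineer would, in place of code of your own. Each camera call takes 0.05 s, during which the arm holds its last target. There are 200 camera calls.

## Working session

There is one attempt and no reset: what is moved stays moved. The work goes in short steps, Python scripts to look and compute and a tool call to move; the robot and the scene stay as the last step left them, time stands still between calls to the robot, and variables do not carry over. Pictures are saved under pics/ and viewed, at most 10 in all, crops included, and the job is handed in when it is done.

Besides the shell and the picture viewer there is one more tool, called after "Emit:" as name(argument=value, ...) on one line, values as JSON. apply_moves: Moves the arm, as the interface text tells. Shifts and turns lie within -1 to 1; 1 stands for 0.25 m of shift or pi rad of turn. Its arguments: {"type":"object","properties":{"motion":{"type":"array","items":{"type":"object","properties":{"tx":{"type":"number","minimum":-1,"maximum":1},"ty":{"type":"number","minimum":-1,"maximum":1},"tz":{"type":"number","minimum":-1,"maximum":1},"roll":{"type":"number","minimum":-1,"maximum":1}}}},"jaw":{"type":"number"},"grip_force":{"type":"number"}},"required":["motion"]}

```bash
mkdir -p pics; ls; cat > h.py <<'E'
import numpy as np, cv2, pickle
from workcell import arm
def grab(n,tag):
    d=arm.get_image(n); pickle.dump(d,open(f'pics/{tag}.pkl','wb')); cv2.imwrite(f'pics/{tag}.png',d['frame'][:,:,::-1]); return d
def load(tag): return pickle.load(open(f'pics/{tag}.pkl','rb'))
def ray(d,u,v):
    K=np.array([[d['fx'],0,d['cx']],[0,d['fy'],d['cy']],[0,0,1.]])
    x=(u-d['cx'])/d['fx'];y=(v-d['cy'])/d['fy'];a,b=x,y
    for _ in range(20):
        s=1+d['k1']*(a*a+b*b);a,b=x/s,y/s
    P=np.array(d['pose']);return P[:3,3],P[:3,:3]@np.array([a,b,1.])
def onz(d,u,v,z):
    o,r=ray(d,u,v);return o+r*(z-o[2])/r[2]
def proj(d,p):
    P=np.array(d['pose']);c=P[:3,:3].T@(np.array(p)-P[:3,3]);a,b=c[:2]/c[2];s=1+d['k1']*(a*a+b*b)
    return np.array([d['fx']*a*s+d['cx'],d['fy']*b*s+d['cy']])
def tri(d1,p1,d2,p2):
    o1,r1=ray(d1,*p1);o2,r2=ray(d2,*p2)
    t=np.linalg.lstsq(np.stack([r1,-r2],1),o2-o1,rcond=None)[0]
    a,b=o1+r1*t[0],o2+r2*t[1];return (a+b)/2,np.linalg.norm(a-b)
E
python3 - <<'E'
from h import *
a=grab('scene','sc0');b=grab('side','si0')
for d in(a,b): print(np.round(d['pose'],3).tolist(),d['fx'],d['k1'])
cv2.imwrite('pics/both.png',cv2.resize(np.vstack([a['frame'],b['frame']])[:,:,::-1],None,fx=1,fy=1)[:840])
print(arm.observe())
E
```

```text
pics
[[-0.813, 0.32, -0.487, 1.008], [0.582, 0.472, -0.662, 0.6], [0.018, -0.821, -0.57, 0.673], [0.0, 0.0, 0.0, 1.0]] 410.1927480885143 -0.008671283952878129
[[-0.955, -0.158, 0.253, 0.23], [-0.298, 0.499, -0.814, 0.987], [0.002, -0.852, -0.524, 0.785], [0.0, 0.0, 0.0, 1.0]] 436.09099602471025 -0.09406187346055724
{'t': 0.1, 'q': array([-1.21858167e+00,  1.24455395e-01,  1.65151888e+00,  5.31984336e-06,
        1.36751005e+00, -8.26136977e-02]), 'qd': array([-9.21094236e-05, -2.31486372e-03, -3.14057471e-03,  7.81536065e-04,
        1.29461782e-03,  3.52439430e-04]), 'joint_efforts': array([ 2.43633631e-04, -4.24928355e+01, -3.66654897e+01, -1.48100221e-04,
        3.90195142e-03,  1.20918332e-05]), 'position': array([ 0.27359358, -0.58901406,  0.23017688]), 'orientation': array([-3.06580410e+00, -6.77252341e-01,  3.90994432e-04]), 'wrist_force': array([-0.18227571,  0.55896903, -0.20256711]), 'moment': array([ 0.01186124, -0.04151421, -0.05871888]), 'gripper_force': 0.0, 'finger_gap': 0.08556346512024916}
```

View pics/sc0.png

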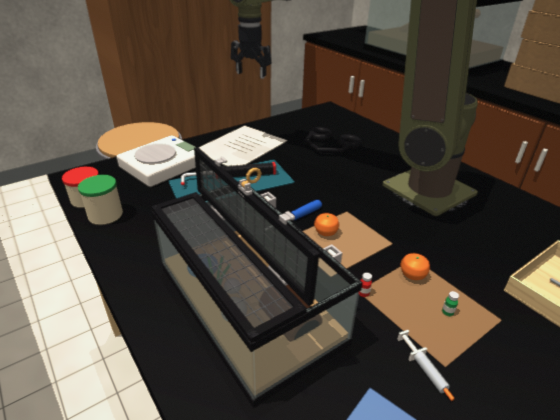

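View pics/si0.png

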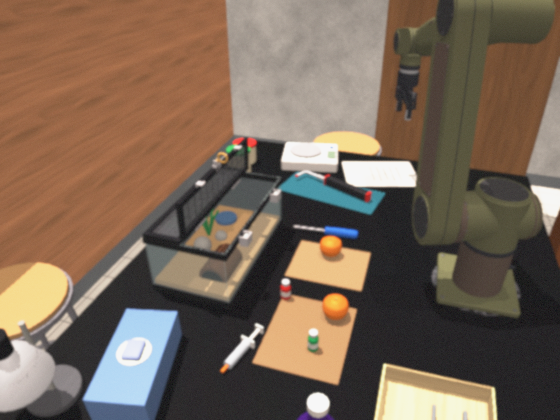

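Scene shows the lid standing open with ring at about (254,175); the pole is on the teal mat (hook end at (183,180), rear at (275,167)). In the side view the ring is at (221,159) and the pole runs from (300,175) to (368,197). I'll take one zoomed composite for corners.

```bash
python3 - <<'E'
from h import *
a,b=load('sc0'),load('si0')
A=cv2.resize(a['frame'][140:400,150:360],None,fx=2,fy=2,interpolation=3)
B1=cv2.resize(b['frame'][130:310,140:330],None,fx=2,fy=2,interpolation=3)
B2=cv2.resize(b['frame'][165:215,270:390],None,fx=3,fy=3,interpolation=3)
c=np.zeros((600,800,3),np.uint8)
c[:520,:420]=A;c[:360,420:800]=B1;c[400:550,430:790]=B2
c=cv2.convertScaleAbs(c,alpha=1.5,beta=15)
cv2.imwrite('pics/comp.png',c[:,:,::-1])
for n,d in(('sc',a),('si',b)):
    h=cv2.cvtColor(d['frame'],cv2.COLOR_RGB2HSV)
    m=cv2.inRange(h,(85,90,30),(102,255,160))
    k,l,s,ce=cv2.connectedComponentsWithStats(m)
    for i in range(1,k):
        if s[i,4]>150: print(n,'teal',s[i].tolist())
    m=((h[...,0]<6)|(h[...,0]>174))&(h[...,1]>150)&(h[...,2]>70)
    k,l,s,ce=cv2.connectedComponentsWithStats(m.astype('uint8'))
    for i in range(1,k):
        if s[i,4]>4: print(n,'red',s[i].tolist(),ce[i].round(1))
E
```

```text
sc teal [251, 159, 44, 33, 622]
sc teal [168, 176, 33, 23, 469]
sc red [272, 162, 4, 12, 31] [273.6 167.5]
sc red [61, 166, 38, 21, 475] [ 77.7 174.8]
sc red [181, 183, 3, 2, 5] [182.2 183.4]
sc red [360, 279, 12, 10, 71] [365.5 283.6]
sc red [359, 292, 10, 5, 29] [363.  294.3]
si teal [282, 174, 104, 42, 661]
si red [233, 138, 11, 6, 45] [237.9 140.6]
si red [246, 138, 12, 9, 74] [251.1 142.1]
si red [325, 174, 5, 4, 14] [326.9 175.1]
si red [365, 192, 6, 9, 42] [367.3 196. ]
si red [280, 285, 12, 7, 53] [285.1 288.1]
si red [282, 298, 7, 2, 9] [285.1 298.2]
```

View pics/comp.png

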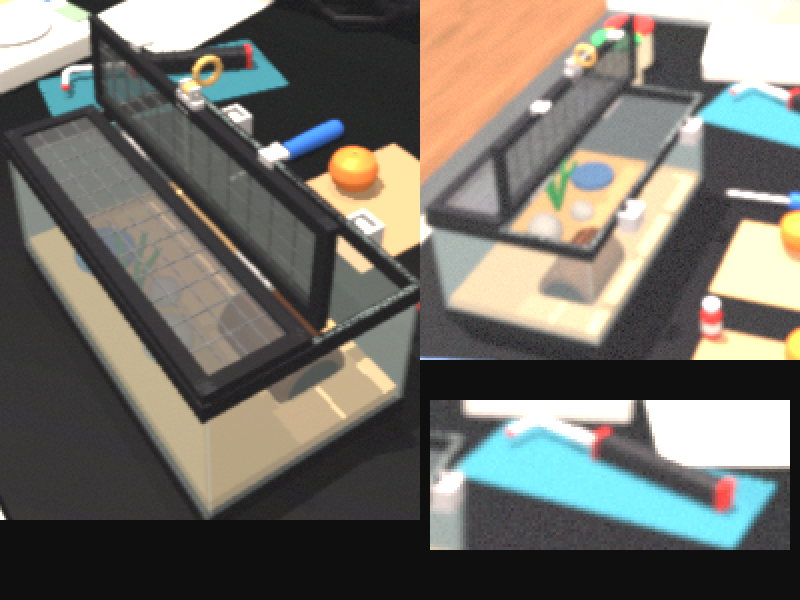

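Composite: tank cover corners, lid edge corners, ring (scene (253,175), side (222,157)) and pole hook/bands are all legible. Converting to positions.

```bash
python3 - <<'E'
from h import *
a,b=load('sc0'),load('si0')
def S(u,v):return(u/2+150,v/2+140)
def D(u,v):return((u-420)/2+140,v/2+130)
f=lambda x:np.round(x,4).tolist()
for n,p,q in[('FL',S(416,284),D(598,250)),('RL',S(203,403),D(433,213)),('lidL',S(335,225),D(502,150)),('lidR',S(93,15),D(632,28)),('ring',S(207,71),D(584,55)),('root',S(190,97),D(573,68)),
 ('band0',(273.6,167.5),(367.3,196)),('tip',(182.2,183.4),(510/3+126.67,432/3+31.67)),('bend',S(66,70),(540/3+126.67,425/3+31.67))]:
    x,e=tri(a,p,b,q);print(n,f(x),round(e,4))
for n,d,p,z in[('FLsc',a,S(416,284),.18),('FLsi',b,D(598,250),.18),('FRsi',b,D(701,95),.18),('RLsc',a,S(203,403),.18),('RLsi',b,D(433,213),.18),('RRsc',a,S(8,132),.18),
 ('band0sc',a,(273.6,167.5),.021),('band0si',b,(367.3,196),.021),('band1si',b,(326.9,175.1),.021),
 ('matA',b,(784/3,0),0),]:
    print(n,f(onz(d,*p,z)))
for t in [(480/3,0)]:pass
# mat corners from composite side inset
for p in[(775,485),(737,548),(520,410),(463,470)]:
    print('mat',f(onz(b,(p[0]-430)/3+270,(p[1]-400)/3+165,.004)))
for p in[(40,90),(45,112),(262,40),(288,83)]:
    print('matsc',f(onz(a,*S(*p),.004)))
E
```

```text
FL [0.5934, 0.2664, 0.1602] 0.0044
RL [0.8132, 0.2679, 0.1654] 0.005
lidL [0.6985, 0.2701, 0.2804] 0.0004
lidR [0.6978, -0.1209, 0.2747] 0.0173
ring [0.6844, 0.0768, 0.3108] 0.0021
root [0.7019, 0.076, 0.2898] 0.0018
band0 [0.3486, -0.3423, 0.0242] 0.0019
tip [0.6275, -0.4233, 0.019] 0.0019
bend [0.6013, -0.4759, 0.0105] 0.0042
FLsc [0.6111, 0.2817, 0.18]
FLsi [0.5821, 0.2862, 0.18]
FRsi [0.5867, -0.1024, 0.18]
RLsc [0.82, 0.2802, 0.18]
RLsi [0.8001, 0.2814, 0.18]
RRsc [0.8077, -0.1199, 0.18]
band0sc [0.3462, -0.3453, 0.021]
band0si [0.3491, -0.3498, 0.021]
band1si [0.5188, -0.461, 0.021]
matA [2.9352, -6.3092, 0.0]
mat [0.293, -0.4184, 0.004]
mat [0.3178, -0.263, 0.004]
mat [0.6405, -0.5177, 0.004]
mat [0.6624, -0.3395, 0.004]
matsc [0.654, -0.4571, 0.004]
matsc [0.6723, -0.3958, 0.004]
matsc [0.2785, -0.3985, 0.004]
matsc [0.3264, -0.2617, 0.004]
```

Emit:
apply_moves(motion=[{"tx": 0.18, "ty": -0.037, "tz": 0.02}, {"tx": 0.18, "ty": -0.037, "tz": 0.02}, {"tx": 0.18, "ty": -0.037, "tz": 0.02}, {"tx": 0.18, "ty": -0.037, "tz": 0.02}, {"tx": 0.18, "ty": -0.037, "tz": 0.02}, {"tx": 0.18, "ty": -0.037, "tz": 0.02}, {"roll": 0.05}, {"roll": 0.05}, {"roll": 0.05}, {"roll": 0.05}, {"roll": 0.05}, {"roll": 0.05}, {}], jaw=-1, grip_force=100)

```text
invalid input
```

```bash
cat >> h.py <<'E'
from scipy.spatial.transform import Rotation as R
def st():
    o=arm.observe();M=R.from_rotvec(o['orientation']).as_matrix()
    print('t',round(o['t'],2),'p',o['position'].round(4),'yaw',round(np.degrees(np.arctan2(M[1,0],M[0,0])),2),'zax',M[:,2].round(3),'F',o['wrist_force'].round(2),'M',o['moment'].round(2),'gap',round(o['finger_gap'],4),'gf',o['gripper_force']); return o,M
E
python3 - <<'E'
from h import *
d=grab('wrist','w0');st();print(np.round(d['pose'],3).tolist(),d['fx'])
E
```

```text
t 0.15 p [ 0.2736 -0.5891  0.2304] yaw 24.91 zax [-0.001  0.002 -1.   ] F [ 0.3  -0.45 -0.12] M [ 0.01 -0.03  0.01] gap 0.0856 gf 0.0
[[0.421, -0.867, -0.268, 0.342], [-0.907, -0.402, -0.123, -0.557], [-0.001, 0.295, -0.955, 0.372], [0.0, 0.0, 0.0, 1.0]] 312.8757365006895
```

View pics/w0.png

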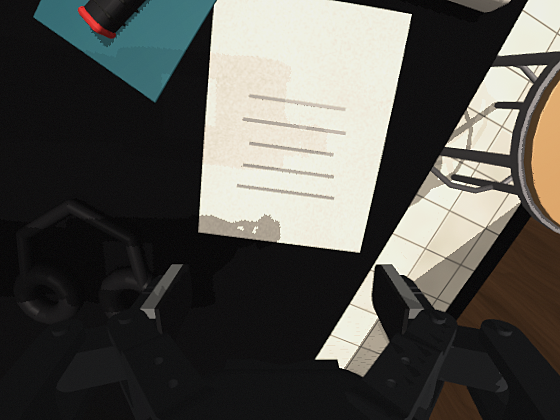

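The wrist view shows the pole's rear red band on the mat at the upper left (95,20); the arm hasn't moved, because the call was refused. I'll retry with full rows.

Emit:
apply_moves(motion=[{"tx": 0.18, "ty": -0.037, "tz": 0.02, "roll": 0}, {"tx": 0.18, "ty": -0.037, "tz": 0.02, "roll": 0}, {"tx": 0.18, "ty": -0.037, "tz": 0.02, "roll": 0}, {"tx": 0.18, "ty": -0.037, "tz": 0.02, "roll": 0}, {"tx": 0.18, "ty": -0.037, "tz": 0.02, "roll": 0}, {"tx": 0.18, "ty": -0.037, "tz": 0.02, "roll": 0}, {"tx": 0, "ty": 0, "tz": 0, "roll": 0.05}, {"tx": 0, "ty": 0, "tz": 0, "roll": 0.05}, {"tx": 0, "ty": 0, "tz": 0, "roll": 0.05}, {"tx": 0, "ty": 0, "tz": 0, "roll": 0.05}, {"tx": 0, "ty": 0, "tz": 0, "roll": 0.05}, {"tx": 0, "ty": 0, "tz": 0, "roll": 0.05}, {"tx": 0, "ty": 0, "tz": 0, "roll": 0}], jaw=-1, grip_force=100)

```text
t: 1.78
position: [0.4951, -0.4253, 0.2009]
orientation: [-3.041, 0.786, 0.001]
wrist_force: [0.5, -0.3, 0.3]
finger_gap: 0.0854
gripper_force: 0.0
```

```bash
python3 - <<'E'
from h import *
d=grab('wrist','w1');st()
E
```

```text
t 1.82 p [ 0.4951 -0.4253  0.2009] yaw -28.94 zax [-0.  0. -1.] F [-0.1  -0.7  -0.45] M [ 0.01  0.03 -0.01] gap 0.0854 gf 0.0
```

View pics/w1.png

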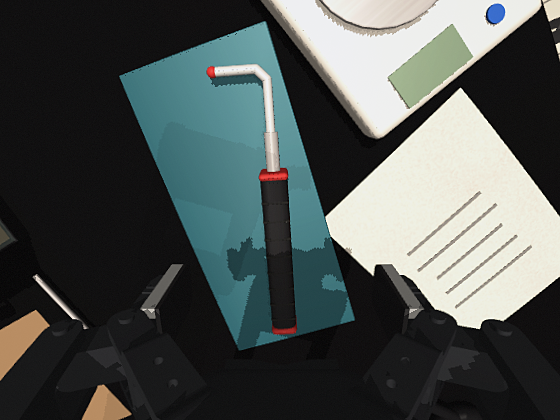

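The wrist view shows the whole pole: front band (274,175), rear band (284,331), tip (211,72), bend (266,71). Mat corners are at (120,75), (267,22), (355,320), (238,350).

```bash
python3 - <<'E'
from h import *
d=load('w1')
f=onz(d,274,170,.034);r=onz(d,284.5,333,.03);t=onz(d,211,72,.021);b=onz(d,265,71,.021)
u=(f-r)[:2];print('len',np.linalg.norm(u));yaw=np.degrees(np.arctan2(u[1],u[0]));u/=np.linalg.norm(u);n=np.array([-u[1],u[0]])
print('f',f,'r',r,'tip',t,'bend',b,'yaw',yaw)
for p in(t,b):print('from front: ',(p-f)[:2]@u+.055,(p-f)[:2]@n)
g=(f[:2]-.055*u+r[:2]+.135*u)/2;print('grip',g,'target',g+.035*u)
c=[onz(d,*p,.004)[:2] for p in[(120,75),(267,22),(355,320),(238,350)]];m=np.mean(c,0);print('mat',m,np.round(c,3).tolist());v=(c[1]+c[0]-c[2]-c[3]);print('matyaw',np.degrees(np.arctan2(v[1],v[0])))
p=g+.035*u-arm.observe()['position'][:2];ry=np.radians(-28.94)
tx=p@[np.cos(ry),np.sin(ry)];ty=p@[np.sin(ry),-np.cos(ry)];print('tool move',tx/.25,ty/.25,'roll',(-28.94-yaw)/180)
E
```

```text
len 0.19863905176433247
f [ 0.51647975 -0.42813435  0.034     ] r [ 0.33765572 -0.34165061  0.03      ] tip [ 0.62702265 -0.4205642   0.021     ] bend [ 0.60235148 -0.46623428  0.021     ] yaw -25.80956482182475
from front:  0.15121991460910447 0.05494332077394185
from front:  0.14889369367704003 0.0030876471628617994
grip [ 0.46307758 -0.40230773] target [ 0.49458619 -0.41754608]
mat [ 0.48377044 -0.37763955] [[0.675, -0.335], [0.643, -0.491], [0.292, -0.421], [0.325, -0.264]]
matyaw -11.406454123517705
tool move -0.016920752531680287 -0.026211017825661594 roll -0.01739130654541806
```

Emit:
apply_moves(motion=[{"tx": -0.017, "ty": -0.026, "tz": 0, "roll": -0.017}, {"tx": 0, "ty": 0, "tz": 0.15, "roll": 0}, {"tx": 0, "ty": 0, "tz": 0.15, "roll": 0}, {"tx": 0, "ty": 0, "tz": 0.15, "roll": 0}, {"tx": 0, "ty": 0, "tz": 0.15, "roll": 0}, {"tx": 0, "ty": 0, "tz": 0.1, "roll": 0}, {"tx": 0, "ty": 0, "tz": 0.062, "roll": 0}, {"tx": 0, "ty": 0, "tz": 0, "roll": 0}], jaw=-1)

```text
t: 2.82
position: [0.4941, -0.4171, 0.0096]
orientation: [-3.06, 0.706, 0.003]
wrist_force: [0.3, 0.1, 0.2]
finger_gap: 0.0854
gripper_force: 0.0
```

Emit:
apply_moves(motion=[{"tx": 0, "ty": 0, "tz": 0, "roll": 0}, {"tx": 0, "ty": 0, "tz": 0, "roll": 0}, {"tx": 0, "ty": 0, "tz": 0, "roll": 0}, {"tx": 0, "ty": 0, "tz": 0, "roll": 0}, {"tx": 0, "ty": 0, "tz": 0, "roll": 0}, {"tx": 0, "ty": 0, "tz": 0, "roll": 0}, {"tx": 0, "ty": 0, "tz": 0, "roll": 0}, {"tx": 0, "ty": 0, "tz": 0, "roll": 0}], jaw=1, grip_force=110)

```text
t: 3.82
position: [0.4955, -0.4184, 0.0122]
orientation: [3.06, -0.707, 0.003]
wrist_force: [0.4, 0.3, 5.6]
finger_gap: 0.0262
gripper_force: 109.2
```

Emit:
apply_moves(motion=[{"tx": 0, "ty": 0, "tz": -0.08, "roll": 0}, {"tx": 0, "ty": 0, "tz": -0.16, "roll": 0}, {"tx": 0, "ty": 0, "tz": -0.16, "roll": 0}, {"tx": 0, "ty": 0, "tz": -0.16, "roll": 0}, {"tx": 0, "ty": 0, "tz": -0.16, "roll": -0.036}, {"tx": 0, "ty": 0, "tz": -0.16, "roll": -0.036}, {"tx": 0, "ty": 0, "tz": -0.16, "roll": -0.036}, {"tx": 0, "ty": 0, "tz": -0.16, "roll": -0.036}, {"tx": 0, "ty": 0, "tz": -0.03, "roll": 0}, {"tx": 0.035, "ty": -0.1, "tz": 0, "roll": 0}, {"tx": 0.035, "ty": -0.2, "tz": 0, "roll": 0}, {"tx": 0.035, "ty": -0.2, "tz": 0, "roll": 0}, {"tx": 0.035, "ty": -0.2, "tz": 0, "roll": 0}, {"tx": 0.035, "ty": -0.2, "tz": 0, "roll": 0}, {"tx": 0.035, "ty": -0.2, "tz": 0, "roll": 0}, {"tx": 0.035, "ty": -0.2, "tz": 0, "roll": 0}, {"tx": 0.035, "ty": -0.2, "tz": 0, "roll": 0}, {"tx": 0, "ty": -0.1, "tz": 0, "roll": 0}, {"tx": 0, "ty": 0, "tz": 0, "roll": 0}])

```text
t: 6.2
position: [0.5645, -0.0161, 0.316]
orientation: [-3.141, 0.001, 0.005]
wrist_force: [-0.6, -0.3, -2.4]
finger_gap: 0.026
gripper_force: 108.7
```

```bash
python3 - <<'E'
from h import *
st();a=grab('scene','sc1');b=grab('side','si1')
p=[.684,.06,.32]
c=np.zeros((560,800,3),np.uint8);i=0
for d in(a,b):
    u,v=proj(d,p).astype(int);x0,y0=u-50,v-70
    print('crop origin',x0,y0);c[:,i:i+400]=cv2.resize(d['frame'][y0:y0+140,x0:x0+100],None,fx=4,fy=4,interpolation=3);i=400
cv2.imwrite('pics/comp2.png',cv2.convertScaleAbs(c,alpha=1.4,beta=10)[:,:,::-1])
E
```

```text
t 6.2 p [ 0.5645 -0.0161  0.316 ] yaw -0.03 zax [-0.003  0.    -1.   ] F [-0.6  -0.32 -2.41] M [-0.04 -0.09 -0.04] gap 0.026 gf 108.703293800354
crop origin 198 96
crop origin 174 81
```

View pics/comp2.png

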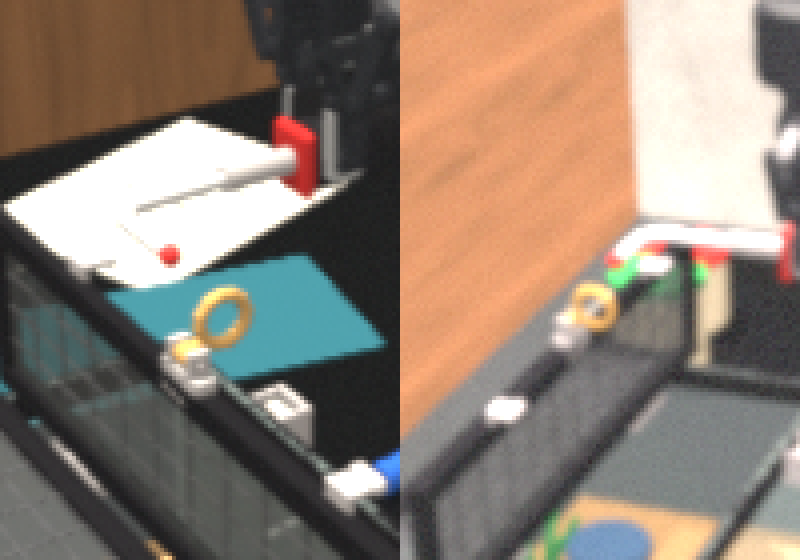

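Composite: scene ring centre (254,175.5), pin tip (240.8,160); side ring (222.2,158), tip (228,145). The pole is level.

```bash
cat >> h.py <<'E'
def brass(d,p):
    u,v=proj(d,p).astype(int);h=cv2.cvtColor(d['frame'],cv2.COLOR_RGB2HSV)
    m=cv2.inRange(h,(14,110,90),(30,255,255));w=np.zeros_like(m);w[v-11:v+12,u-11:u+12]=255;m&=w
    k,l,s,c=cv2.connectedComponentsWithStats(m);i=1+np.argmax(s[1:,4]);ys,xs=np.where(l==i)
    cs,_=cv2.findContours((l==i).astype('uint8'),cv2.RETR_EXTERNAL,cv2.CHAIN_APPROX_NONE);e=cv2.fitEllipse(max(cs,key=len))
    return e[0],s[i].tolist()
def redtip(d,p,r=12):
    u,v=proj(d,p).astype(int);h=cv2.cvtColor(d['frame'],cv2.COLOR_RGB2HSV)
    m=(((h[...,0]<6)|(h[...,0]>174))&(h[...,1]>150)&(h[...,2]>70)).astype('uint8');w=np.zeros_like(m);w[v-r:v+r+1,u-r:u+r+1]=1;m&=w
    k,l,s,c=cv2.connectedComponentsWithStats(m);print('  red',[(s[i].tolist(),c[i].round(1).tolist()) for i in range(1,k)])
E
python3 - <<'E'
from h import *
a,b=load('sc1'),load('si1');f=lambda x:(x[0].round(4).tolist(),round(float(x[1]),4))
print('ring pick',f(tri(a,(254,175.5),b,(222.2,158))))
print('tip pick',f(tri(a,(240.75,160),b,(228,144.6))))
r=[.684,.077,.311]
ra,rb=brass(a,r),brass(b,r);print(ra,rb);print(f(tri(a,ra[0],b,rb[0])))
for d in(a,b): print(proj(d,[.684,.039,.325]));redtip(d,[.684,.039,.325])
E
```

```text
ring pick ([0.6836, 0.0772, 0.3102], 0.0012)
tip pick ([0.6855, 0.036, 0.3263], 0.0077)
((251.76278686523438, 176.24066162109375), [242, 168, 19, 18, 114]) ((222.34658813476562, 157.5136260986328), [217, 152, 12, 12, 80])
([0.6856, 0.0728, 0.3083], 0.0031)
[241.99029245 158.92641314]
  red [([238, 158, 5, 4, 15], [239.9, 159.5])]
[227.73238929 147.00866205]
  red [([236, 142, 4, 2, 8], [237.5, 142.5]), ([226, 145, 3, 2, 4], [226.8, 145.8])]
```

Emit:
apply_moves(motion=[{"tx": 0, "ty": -0.04, "tz": 0.03, "roll": 0}, {"tx": 0, "ty": -0.04, "tz": 0.03, "roll": 0}, {"tx": 0, "ty": 0, "tz": 0, "roll": 0}])

```text
t: 6.68
position: [0.5649, 0.0026, 0.3018]
orientation: [-3.141, 0.002, 0.004]
wrist_force: [-0.1, 0.3, -1.4]
finger_gap: 0.0265
gripper_force: 108.8
```

```bash
python3 - <<'E'
from h import *
o,_=st();a=grab('scene','sc2');b=grab('side','si2')
q=o['position'];p=[q[0]+.12,q[1]+.053,q[2]+.009]
c=np.zeros((560,800,3),np.uint8);i=0
for d in(a,b):
    print(proj(d,p));redtip(d,p)
    u,v=proj(d,[.684,.07,.31]).astype(int);x0,y0=u-25,v-35
    print('crop origin',x0,y0);c[:,i:i+400]=cv2.resize(d['frame'][y0:y0+70,x0:x0+50],None,fx=8,fy=8,interpolation=3);i=400
cv2.imwrite('pics/comp3.png',cv2.convertScaleAbs(c,alpha=1.4,beta=10)[:,:,::-1])
E
```

```text
t 6.67 p [0.5649 0.0026 0.3018] yaw -0.09 zax [-0.002  0.    -1.   ] F [-0.15  0.26 -1.41] M [-0.05 -0.06 -0.03] gap 0.0265 gf 108.77135753631592
[246.71364561 169.92651619]
  red [([244, 168, 4, 6, 16], [245.5, 170.5])]
crop origin 226 138
[225.14538857 154.5360388 ]
  red [([233, 142, 5, 2, 9], [235.0, 142.4])]
crop origin 198 122
```

View pics/comp3.png

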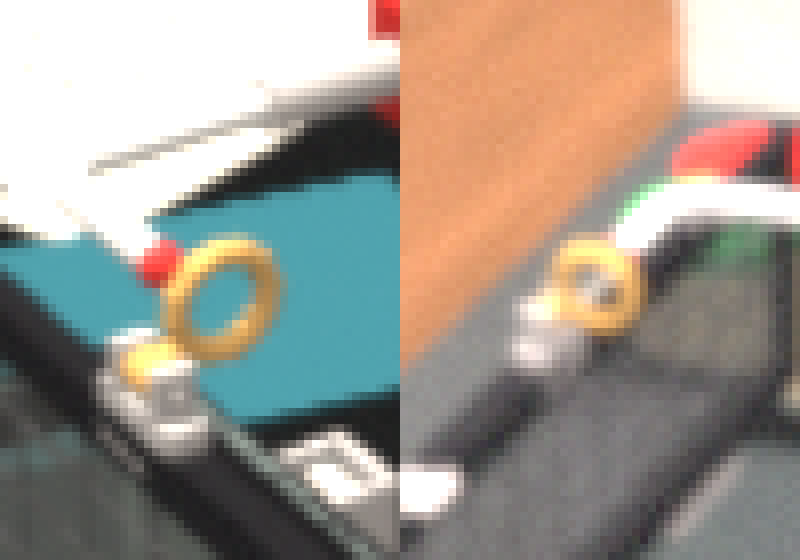

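Composite: scene ring centre (253.5,175.5), tip (245.5,170.9) just right of the ring; in the side view ring (222.6,157.4), tip mostly hidden behind ring's upper right, about (224.5,152.6). Solving for the differential.

```bash
python3 - <<'E'
from h import *
a,b=load('sc2'),load('si2');f=lambda x:(x[0].round(4),round(float(x[1]),4))
R1=tri(a,(253.5,175.5),b,(222.6,157.4));print('ring',f(R1))
for s in[(224.5,152.6),(225,153.5),(225.1,154.5)]:
    T=tri(a,(245.6,170.9),b,s);print('tip',f(T),'diff',(R1[0]-T[0]).round(4))
for y in(.055,.0525):
    o,r=ray(a,245.6,170.9);t=(y-o[1])/r[1];print('scene tip at y',y,(o+r*t).round(4))
for y in(.066,.07,.074,.078):
    o,r=ray(a,253.5,175.5);t=(y-o[1])/r[1];o2,r2=ray(b,222.6,157.4);t2=(y-o2[1])/r2[1];print('ring at y',y,(o+r*t).round(4),(o2+r2*t2).round(4))
E
```

```text
ring (array([0.6836, 0.0753, 0.3102]), 0.0028)
tip (array([0.6875, 0.0553, 0.3128]), 0.0057) diff [-0.004   0.02   -0.0025]
tip (array([0.6866, 0.054 , 0.3107]), 0.0038) diff [-0.003   0.0213 -0.0005]
tip (array([0.6862, 0.0537, 0.3091]), 0.0014) diff [-0.0027  0.0216  0.0011]
scene tip at y 0.055 [0.6869 0.055  0.3092]
scene tip at y 0.0525 [0.6854 0.0525 0.3075]
ring at y 0.066 [0.6776 0.066  0.3021] [0.6876 0.066  0.3069]
ring at y 0.07 [0.68   0.07   0.3049] [0.6857 0.07   0.309 ]
ring at y 0.074 [0.6825 0.074  0.3076] [0.6837 0.074  0.3111]
ring at y 0.078 [0.685  0.078  0.3104] [0.6817 0.078  0.3132]
```

Emit:
apply_moves(motion=[{"tx": -0.012, "ty": -0.012, "tz": 0, "roll": 0}, {"tx": 0, "ty": -0.012, "tz": 0, "roll": 0}, {"tx": 0, "ty": -0.012, "tz": 0, "roll": 0}, {"tx": 0, "ty": -0.012, "tz": 0, "roll": 0}, {"tx": 0, "ty": -0.008, "tz": 0, "roll": 0}, {"tx": 0, "ty": -0.006, "tz": 0, "roll": 0}, {"tx": 0, "ty": 0, "tz": 0, "roll": 0}])

```text
t: 7.65
position: [0.5625, 0.0177, 0.3033]
orientation: [3.142, -0.003, -0.0]
wrist_force: [-0.3, -0.2, -2.3]
finger_gap: 0.026
gripper_force: 108.8
```

```bash
python3 - <<'E'
from h import *
o,_=st();a=grab('scene','sc3');b=grab('side','si3')
c=np.zeros((560,800,3),np.uint8);i=0
for d in(a,b):
    redtip(d,[.684,.07,.31])
    u,v=proj(d,[.684,.07,.31]).astype(int);x0,y0=u-25,v-35
    print('crop origin',x0,y0);c[:,i:i+400]=cv2.resize(d['frame'][y0:y0+70,x0:x0+50],None,fx=8,fy=8,interpolation=3);i=400
cv2.imwrite('pics/comp4.png',cv2.convertScaleAbs(c,alpha=1.4,beta=10)[:,:,::-1])
E
```

```text
t 7.65 p [0.5625 0.0177 0.3033] yaw -0.1 zax [-0. -0. -1.] F [-0.28 -0.22 -2.29] M [-0.02 -0.07  0.07] gap 0.026 gf 108.77132177352905
  red [([250, 172, 4, 4, 11], [251.8, 173.6])]
crop origin 226 138
  red [([222, 156, 2, 2, 3], [222.7, 156.3])]
crop origin 198 122
```

Emit:
apply_moves(motion=[{"tx": 0, "ty": 0, "tz": 0.006, "roll": 0}, {"tx": 0, "ty": -0.008, "tz": 0, "roll": 0}, {"tx": 0, "ty": -0.008, "tz": 0, "roll": 0}, {"tx": 0, "ty": -0.008, "tz": 0, "roll": 0}, {"tx": 0, "ty": -0.008, "tz": 0, "roll": 0}, {"tx": 0, "ty": 0, "tz": 0, "roll": 0}])

```text
t: 8.5
position: [0.5626, 0.0258, 0.3019]
orientation: [3.142, -0.003, 0.0]
wrist_force: [-0.4, 0.1, -1.9]
finger_gap: 0.0264
gripper_force: 108.8
```

```bash
python3 - <<'E'
from h import *
o,_=st();a=grab('scene','sc4');b=grab('side','si4')
for d in(a,b):
    redtip(d,[.684,.075,.31])
E
```

```text
t 8.5 p [0.5626 0.0258 0.3019] yaw -0.09 zax [ 0. -0. -1.] F [-0.39  0.1  -1.88] M [-0.01 -0.12  0.04] gap 0.0264 gf 108.77075672149658
  red [([252, 174, 5, 5, 21], [254.0, 175.8])]
  red [([220, 157, 4, 3, 9], [221.6, 157.9])]
```

Emit:
apply_moves(motion=[{"tx": 0, "ty": -0.012, "tz": 0, "roll": 0}, {"tx": 0, "ty": -0.012, "tz": 0, "roll": 0}, {"tx": 0, "ty": -0.012, "tz": 0, "roll": 0}, {"tx": 0, "ty": -0.012, "tz": 0, "roll": 0}, {"tx": 0, "ty": -0.012, "tz": 0, "roll": 0}, {"tx": 0, "ty": 0, "tz": 0, "roll": 0}])

```text
t: 9.35
position: [0.5626, 0.0409, 0.3018]
orientation: [-3.142, 0.002, 0.0]
wrist_force: [0.6, -0.2, -1.5]
finger_gap: 0.0262
gripper_force: 108.8
```

```bash
python3 - <<'E'
from h import *
o,_=st();a=grab('scene','sc5');b=grab('side','si5')
c=np.zeros((560,800,3),np.uint8);i=0
for d in(a,b):
    redtip(d,[.684,.09,.31])
    u,v=proj(d,[.684,.07,.31]).astype(int);x0,y0=u-25,v-35
    print('crop origin',x0,y0);c[:,i:i+400]=cv2.resize(d['frame'][y0:y0+70,x0:x0+50],None,fx=8,fy=8,interpolation=3);i=400
cv2.imwrite('pics/comp5.png',cv2.convertScaleAbs(c,alpha=1.4,beta=10)[:,:,::-1])
E
```

```text
t 9.35 p [0.5626 0.0409 0.3018] yaw -0.09 zax [-0.  0. -1.] F [ 0.61 -0.18 -1.51] M [ 0.01 -0.07  0.02] gap 0.0262 gf 108.77166509628296
  red [([256, 177, 6, 6, 24], [258.8, 179.5])]
crop origin 226 138
  red [([218, 160, 3, 2, 6], [219.0, 160.5])]
crop origin 198 122
```

View pics/comp5.png

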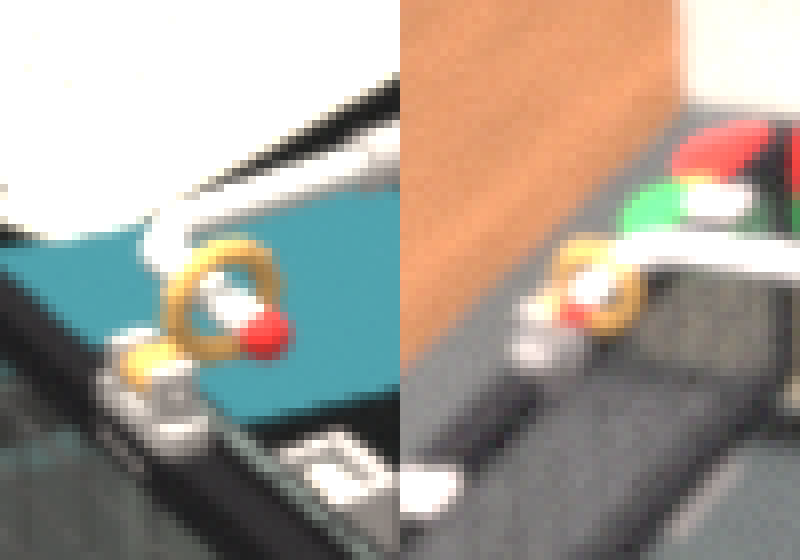

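The pin is through the ring about half way with no contact force. Now I'll swing the lid along the arc.

Emit:
apply_moves(motion=[{"tx": -0.027, "ty": 0, "tz": 0.005, "roll": 0}, {"tx": -0.026, "ty": 0, "tz": 0.006, "roll": 0}, {"tx": -0.026, "ty": 0, "tz": 0.007, "roll": 0}, {"tx": -0.026, "ty": 0, "tz": 0.008, "roll": 0}, {"tx": -0.025, "ty": 0, "tz": 0.01, "roll": 0}, {"tx": -0.025, "ty": 0, "tz": 0.011, "roll": 0}])

```text
t: 10.2
position: [0.5234, 0.0407, 0.2899]
orientation: [-3.142, 0.003, -0.0]
wrist_force: [-0.4, -0.1, -2.0]
finger_gap: 0.026
gripper_force: 108.7
```

```bash
python3 - <<'E'
from h import *
o,_=st();a=grab('scene','sc6');b=grab('side','si6');q=o['position'];p=[q[0]+.1205,q[1]+.034,q[2]+.008]
t=[q[0]+.1205,q[1]+.053,q[2]+.008]
for d in(a,b):
    print(proj(d,p),brass(d,p),proj(d,t));redtip(d,t)
E
```

```text
t 10.2 p [0.5234 0.0407 0.2899] yaw -0.11 zax [ 0.  0. -1.] F [-0.43 -0.05 -1.99] M [-0.04 -0.1   0.  ] gap 0.026 gf 108.72118949890137
[271.98090395 174.23525976] ((268.7289123535156, 175.50721740722656), [260, 168, 17, 16, 81]) [278.07080373 178.76057632]
  red [([275, 177, 5, 5, 20], [277.2, 178.8])]
[237.22493843 164.24224453] ((239.72720336914062, 165.91732788085938), [237, 162, 6, 8, 27]) [234.26167941 167.44433932]
  red [([233, 166, 3, 3, 8], [233.9, 167.1])]
```

Emit:
apply_moves(motion=[{"tx": -0.024, "ty": 0, "tz": 0.012, "roll": 0}, {"tx": -0.024, "ty": 0, "tz": 0.014, "roll": 0}, {"tx": -0.023, "ty": 0, "tz": 0.015, "roll": 0}, {"tx": -0.022, "ty": 0, "tz": 0.016, "roll": 0}, {"tx": -0.021, "ty": 0, "tz": 0.017, "roll": 0}, {"tx": -0.02, "ty": 0, "tz": 0.018, "roll": 0}, {"tx": -0.019, "ty": 0, "tz": 0.019, "roll": 0}, {"tx": -0.019, "ty": 0, "tz": 0.02, "roll": 0}, {"tx": -0.017, "ty": 0, "tz": 0.021, "roll": 0}])

```text
t: 11.42
position: [0.4762, 0.0408, 0.2517]
orientation: [3.142, -0.003, -0.0]
wrist_force: [-0.9, 0.4, -2.0]
finger_gap: 0.0261
gripper_force: 108.7
```

```bash
python3 - <<'E'
from h import *
o,_=st();a=grab('scene','sc7');b=grab('side','si7');q=o['position'];p=[q[0]+.1205,q[1]+.034,q[2]+.008]
t=[q[0]+.1205,q[1]+.053,q[2]+.008]
al=np.arctan2(p[2]-.176,.703-p[0]);print('alpha,r',al,np.hypot(p[2]-.176,.703-p[0]))
c=np.zeros((560,800,3),np.uint8);i=0
for d in(a,b):
    print(proj(d,t));redtip(d,t)
    u,v=proj(d,p).astype(int);x0,y0=u-50,v-70
    print('crop origin',x0,y0);c[:,i:i+400]=cv2.resize(d['frame'][y0:y0+140,x0:x0+100],None,fx=4,fy=4,interpolation=3);i=400
cv2.imwrite('pics/comp7.png',cv2.convertScaleAbs(c,alpha=1.4,beta=10)[:,:,::-1])
E
```

```text
t 11.43 p [0.4762 0.0408 0.2517] yaw -0.11 zax [-0. -0. -1.] F [-0.9   0.45 -2.03] M [0.   0.06 0.05] gap 0.0261 gf 108.70908737182617
alpha,r 0.6671757023522689 0.13527514064496293
[298.28101721 189.02358742]
  red [([296, 187, 5, 5, 22], [298.0, 189.1])]
crop origin 242 114
[252.43834048 183.62171547]
  red [([251, 182, 3, 3, 7], [251.9, 183.3])]
crop origin 205 110
```

View pics/comp7.png

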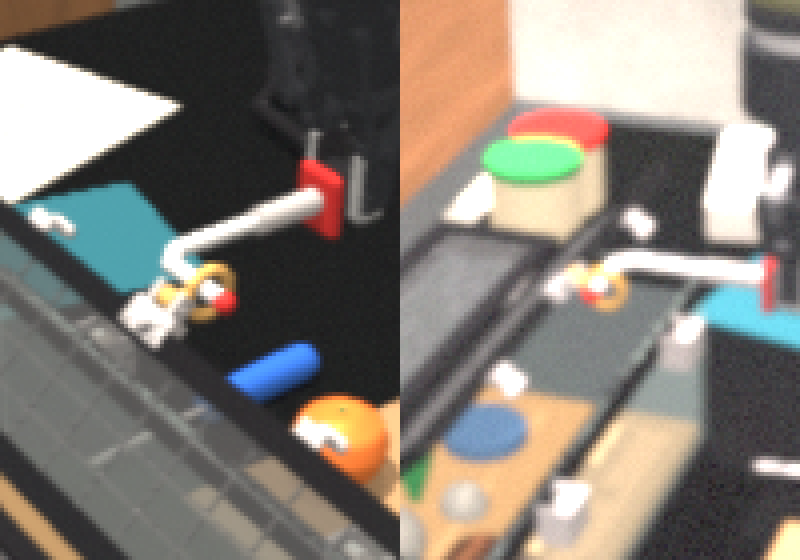

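The lid hangs on the pin in the ring, following properly. Continuing to near the catches.

Emit:
apply_moves(motion=[{"tx": -0.016, "ty": 0, "tz": 0.022, "roll": 0}, {"tx": -0.015, "ty": 0, "tz": 0.022, "roll": 0}, {"tx": -0.014, "ty": 0, "tz": 0.023, "roll": 0}, {"tx": -0.013, "ty": 0, "tz": 0.024, "roll": 0}, {"tx": -0.012, "ty": 0, "tz": 0.024, "roll": 0}, {"tx": -0.011, "ty": 0, "tz": 0.025, "roll": 0}, {"tx": -0.009, "ty": 0, "tz": 0.025, "roll": 0}, {"tx": -0.008, "ty": 0, "tz": 0.026, "roll": 0}, {"tx": -0.007, "ty": 0, "tz": 0.026, "roll": 0}, {"tx": -0.005, "ty": 0, "tz": 0.027, "roll": 0}, {"tx": -0.004, "ty": 0, "tz": 0.027, "roll": 0}, {"tx": -0.003, "ty": 0, "tz": 0.027, "roll": 0}, {"tx": -0.001, "ty": 0, "tz": 0.027, "roll": 0}, {"tx": 0, "ty": 0, "tz": 0.027, "roll": 0}, {"tx": 0, "ty": 0, "tz": 0, "roll": 0}])

```text
t: 13.4
position: [0.447, 0.0409, 0.1636]
orientation: [-3.142, 0.003, 0.001]
wrist_force: [-0.6, 0.6, -2.3]
finger_gap: 0.0262
gripper_force: 108.8
```

```bash
python3 - <<'E'
from h import *
o,_=st();a=grab('scene','sc8');b=grab('side','si8');q=o['position'];p=[q[0]+.1205,q[1]+.034,q[2]+.008]
t=[q[0]+.1205,q[1]+.053,q[2]+.008]
al=np.arctan2(p[2]-.176,.703-p[0]);print('alpha,r',al,np.hypot(p[2]-.176,.703-p[0]))
for d in(a,b):
    print(proj(d,t),proj(d,p),brass(d,p));redtip(d,t)
E
```

```text
t 13.4 p [0.447  0.0409 0.1636] yaw -0.11 zax [-0.  0. -1.] F [-0.59  0.63 -2.31] M [-0.03 -0.04 -0.01] gap 0.0262 gf 108.75215649604797
alpha,r -0.03244933816876155 0.13556331422103016
[307.84943843 221.27290849] [302.10176201 216.69911659] ((305.50201416015625, 214.76812744140625), [303, 213, 6, 5, 19])
  red [([305, 219, 6, 5, 24], [307.7, 221.1])]
[264.2134973  215.05294543] [266.65650033 211.33507224] ((267.98828125, 213.00408935546875), [266, 210, 5, 7, 16])
  red [([262, 213, 4, 3, 7], [263.4, 214.1])]
```

Emit:
apply_moves(motion=[{"tx": 0, "ty": 0, "tz": 0.008, "roll": 0}, {"tx": 0, "ty": 0, "tz": 0.008, "roll": 0}, {"tx": 0, "ty": 0, "tz": 0.008, "roll": 0}, {"tx": 0, "ty": 0, "tz": 0.008, "roll": 0}, {"tx": 0, "ty": 0, "tz": 0, "roll": 0}])

```text
t: 14.12
position: [0.4472, 0.0409, 0.1564]
orientation: [-3.142, 0.003, -0.001]
wrist_force: [-0.6, 0.2, -0.5]
finger_gap: 0.026
gripper_force: 109.1
```

Emit:
apply_moves(motion=[{"tx": 0, "ty": 0, "tz": 0.006, "roll": 0}, {"tx": 0, "ty": 0, "tz": 0.006, "roll": 0}, {"tx": 0, "ty": 0, "tz": 0, "roll": 0}])

```text
t: 14.5
position: [0.4477, 0.0409, 0.1538]
orientation: [-3.142, 0.003, -0.003]
wrist_force: [-2.5, -0.3, 4.6]
finger_gap: 0.0263
gripper_force: 109.7
```

Emit:
apply_moves(motion=[{"tx": 0, "ty": 0, "tz": 0.004, "roll": 0}, {"tx": 0, "ty": 0, "tz": 0, "roll": 0}])

```text
t: 14.75
position: [0.4477, 0.0409, 0.1522]
orientation: [-3.141, 0.003, -0.003]
wrist_force: [1.1, 0.6, 1.6]
finger_gap: 0.0261
gripper_force: 109.3
```

Emit:
apply_moves(motion=[{"tx": 0, "ty": 0, "tz": 0.004, "roll": 0}, {"tx": 0, "ty": 0, "tz": 0, "roll": 0}])

```text
t: 15.0
position: [0.4457, 0.0409, 0.1496]
orientation: [3.141, -0.003, -0.006]
wrist_force: [0.1, -0.3, -2.9]
finger_gap: 0.0264
gripper_force: 108.7
```

The force has dropped away, which suggests the catches snapped. I'll check by picture.

```bash
python3 - <<'E'
from h import *
o,_=st();a=grab('scene','sc9');b=grab('side','si9');q=o['position'];p=[q[0]+.1205,q[1]+.034,q[2]+.008]
t=[q[0]+.1205,q[1]+.053,q[2]+.008]
for d in(a,b):
    print(proj(d,t));redtip(d,t)
c=np.zeros((600,800,3),np.uint8)
u,v=proj(a,p).astype(int);print(u-40,v-50);c[:600,:400]=cv2.resize(a['frame'][v-50:v+50,u-40:u+40],(400,500),interpolation=3)if 0 else cv2.copyMakeBorder(cv2.resize(a['frame'][v-50:v+50,u-40:u+40],(400,500),interpolation=3),0,100,0,0,0)
c[:340,420:800]=cv2.resize(b['frame'][140:310,140:330],None,fx=2,fy=2,interpolation=3)
u,v=proj(b,p).astype(int);c[350:600,450:770]=cv2.resize(b['frame'][v-25:v+25,u-32:u+32],None,fx=5,fy=5,interpolation=3)
cv2.imwrite('pics/comp9.png',cv2.convertScaleAbs(c,alpha=1.4,beta=10)[:,:,::-1])
E
```

```text
t 15.0 p [0.4457 0.0409 0.1496] yaw -0.1 zax [-0.004 -0.    -1.   ] F [ 0.14 -0.29 -2.87] M [ 0.01 -0.14  0.04] gap 0.0264 gf 108.72613191604614
[307.93983823 226.47852075]
  red [([305, 224, 6, 5, 18], [307.4, 226.4])]
[264.80600176 219.61367015]
  red [([263, 219, 3, 2, 5], [264.2, 219.4])]
262 171
```

View pics/comp9.png

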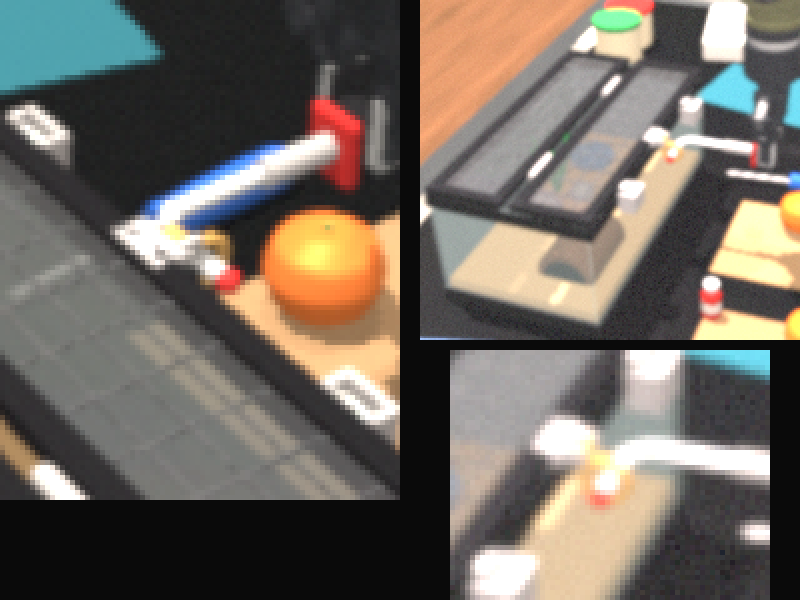

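The lid looks flush, and the pin is still in the ring. I'll feel for the new ring height: if it snapped, contact should be about 5 mm lower.

Emit:
apply_moves(motion=[{"tx": 0, "ty": 0, "tz": 0.006, "roll": 0}, {"tx": 0, "ty": 0, "tz": 0.006, "roll": 0}, {"tx": 0, "ty": 0, "tz": 0, "roll": 0}])

```text
t: 15.48
position: [0.4468, 0.0409, 0.1477]
orientation: [3.142, -0.003, -0.001]
wrist_force: [1.2, 1.1, -2.3]
finger_gap: 0.026
gripper_force: 108.7
```

Emit:
apply_moves(motion=[{"tx": 0, "ty": 0, "tz": 0.006, "roll": 0}, {"tx": 0, "ty": 0, "tz": 0, "roll": 0}])

```text
t: 15.72
position: [0.447, 0.0409, 0.1465]
orientation: [3.142, -0.003, -0.0]
wrist_force: [0.3, -0.8, -1.8]
finger_gap: 0.026
gripper_force: 108.7
```

Emit:
apply_moves(motion=[{"tx": 0, "ty": 0, "tz": 0.006, "roll": 0}, {"tx": 0, "ty": 0, "tz": 0, "roll": 0}])

```text
t: 15.98
position: [0.4472, 0.0409, 0.1452]
orientation: [-3.142, 0.003, -0.001]
wrist_force: [-0.8, 0.3, -1.8]
finger_gap: 0.0257
gripper_force: 108.8
```

```bash
python3 - <<'E'
from h import *
st();a=grab('scene','sc10');b=grab('side','si10')
# lid catch-tab / white blob check: compare shut-lid appearance via bright parts near catches
for n,d in(('sc',a),('si',b)):
  for y in(-.037,.183): print(n,proj(d,[.58,y,.176]).round(1))
E
```

```text
t 15.97 p [0.4472 0.0409 0.1452] yaw -0.11 zax [ 0.  0. -1.] F [-0.83  0.27 -1.83] M [ 0.05 -0.11  0.04] gap 0.0257 gf 108.7512481212616
sc [266.8 192.3]
sc [332.5 245.3]
si [275.6 189.3]
si [247.  231.5]
```

Contact is at least 10 mm lower than before, so the lid is down and held. Unhooking: centre the pin, then withdraw towards -y.

Emit:
apply_moves(motion=[{"tx": 0, "ty": 0, "tz": -0.014, "roll": 0}, {"tx": 0, "ty": 0.016, "tz": 0, "roll": 0}, {"tx": 0, "ty": 0.016, "tz": 0, "roll": 0}, {"tx": 0, "ty": 0.016, "tz": 0, "roll": 0}, {"tx": 0, "ty": 0.016, "tz": 0, "roll": 0}, {"tx": 0, "ty": 0, "tz": 0, "roll": 0}])

```text
t: 16.82
position: [0.447, 0.0246, 0.1485]
orientation: [-3.142, 0.004, 0.0]
wrist_force: [0.5, -0.5, -2.4]
finger_gap: 0.0263
gripper_force: 108.7
```

Emit:
apply_moves(motion=[{"tx": 0, "ty": 0.012, "tz": 0, "roll": 0}, {"tx": 0, "ty": 0.012, "tz": 0, "roll": 0}, {"tx": 0, "ty": 0.012, "tz": 0, "roll": 0}, {"tx": 0, "ty": 0.012, "tz": 0, "roll": 0}, {"tx": 0, "ty": 0, "tz": 0, "roll": 0}])

```text
t: 17.45
position: [0.447, 0.0127, 0.1486]
orientation: [-3.142, 0.004, 0.0]
wrist_force: [0.7, 0.3, -2.0]
finger_gap: 0.0263
gripper_force: 108.7
```

Emit:
apply_moves(motion=[{"tx": 0, "ty": 0.032, "tz": 0, "roll": 0}, {"tx": -0.03, "ty": 0, "tz": 0, "roll": 0}, {"tx": -0.06, "ty": 0, "tz": 0, "roll": 0}, {"tx": -0.07, "ty": 0, "tz": -0.04, "roll": 0}, {"tx": 0, "ty": 0.08, "tz": -0.04, "roll": 0}, {"tx": 0, "ty": 0.2, "tz": 0, "roll": 0}, {"tx": 0, "ty": 0.2, "tz": 0, "roll": 0}, {"tx": 0.05, "ty": 0.2, "tz": 0, "roll": 0}, {"tx": 0.05, "ty": 0.2, "tz": 0, "roll": 0}, {"tx": 0.06, "ty": 0.2, "tz": 0, "roll": 0}, {"tx": 0.06, "ty": 0.2, "tz": 0, "roll": 0}, {"tx": 0.06, "ty": 0.2, "tz": 0, "roll": 0}, {"tx": 0.06, "ty": 0.2, "tz": 0, "roll": 0}, {"tx": 0, "ty": 0.05, "tz": 0, "roll": 0}, {"tx": 0, "ty": 0, "tz": 0, "roll": 0.048}, {"tx": 0, "ty": 0, "tz": 0, "roll": 0.048}, {"tx": 0, "ty": 0, "tz": 0, "roll": 0.048}, {"tx": 0, "ty": 0, "tz": 0, "roll": 0}])

```text
t: 19.7
position: [0.4908, -0.4268, 0.1684]
orientation: [-3.061, 0.704, 0.001]
wrist_force: [-0.7, 0.0, -3.0]
finger_gap: 0.026
gripper_force: 109.1
```

```bash
python3 - <<'E'
from h import *
st();a=grab('scene','sc11');b=grab('side','si11');w=grab('wrist','w11')
f=lambda x:(x[0].round(4),round(float(x[1]),4))
r=[.568,.075,.158]
for d in(a,b):print(proj(d,r),brass(d,r))
for q in([.568,.075,.158],):print(f(tri(a,brass(a,q)[0],b,brass(b,q)[0])))
# lid front rim: bright/dark change along vertical through shut lid edge at scene
h=cv2.cvtColor(w['frame'],cv2.COLOR_RGB2HSV);m=(((h[...,0]<6)|(h[...,0]>174))&(h[...,1]>150)&(h[...,2]>70)).astype('uint8')
k,l,s,c=cv2.connectedComponentsWithStats(m);print([(s[i].tolist(),c[i].round(1).tolist()) for i in range(1,k) if s[i,4]>15])
E
```

```text
t 19.7 p [ 0.4908 -0.4268  0.1684] yaw -25.91 zax [-0.     0.001 -1.   ] F [-0.65  0.04 -2.99] M [-0.04 -0.14  0.01] gap 0.026 gf 109.0870749950409
[301.63489678 222.05896773] ((304.26593017578125, 221.79515075683594), [302, 217, 6, 11, 36])
[266.5773068  215.66428677] ((265.55926513671875, 215.43829345703125), [261, 210, 10, 11, 66])
(array([0.5678, 0.0832, 0.1637]), 0.0)
[([133, 0, 22, 8, 122], [144.2, 3.2]), ([247, 225, 70, 41, 2122], [281.5, 248.8])]
```

Emit:
apply_moves(motion=[{"tx": 0, "ty": -0.039, "tz": 0, "roll": 0}, {"tx": 0, "ty": 0, "tz": 0.14, "roll": 0}, {"tx": 0, "ty": 0, "tz": 0.15, "roll": 0}, {"tx": 0, "ty": 0, "tz": 0.14, "roll": 0}, {"tx": 0, "ty": 0, "tz": 0.1, "roll": 0}, {"tx": 0, "ty": 0, "tz": 0.05, "roll": 0}, {"tx": 0, "ty": 0, "tz": 0.02, "roll": 0}, {"tx": 0, "ty": 0, "tz": 0.01, "roll": 0}, {"tx": 0, "ty": 0, "tz": 0, "roll": 0}])

```text
t: 20.98
position: [0.496, -0.4194, 0.0171]
orientation: [3.06, -0.707, 0.002]
wrist_force: [0.7, -0.6, -2.6]
finger_gap: 0.026
gripper_force: 109.1
```

Emit:
apply_moves(motion=[{"tx": 0, "ty": 0, "tz": 0.006, "roll": 0}, {"tx": 0, "ty": 0, "tz": 0.006, "roll": 0}, {"tx": 0, "ty": 0, "tz": 0.004, "roll": 0}, {"tx": 0, "ty": 0, "tz": 0, "roll": 0}])

```text
t: 21.48
position: [0.4955, -0.419, 0.0122]
orientation: [3.061, -0.707, 0.0]
wrist_force: [-0.1, 0.4, -0.7]
finger_gap: 0.0262
gripper_force: 109.5
```

Emit:
apply_moves(motion=[{"tx": 0, "ty": 0, "tz": 0.003, "roll": 0}, {"tx": 0, "ty": 0, "tz": 0, "roll": 0}])

```text
t: 21.72
position: [0.4955, -0.419, 0.0122]
orientation: [3.061, -0.707, -0.0]
wrist_force: [-2.8, 2.9, 5.2]
finger_gap: 0.0262
gripper_force: 109.9
```

Emit:
apply_moves(motion=[{"tx": 0, "ty": 0, "tz": 0, "roll": 0}, {"tx": 0, "ty": 0, "tz": 0, "roll": 0}, {"tx": 0, "ty": 0, "tz": 0, "roll": 0}, {"tx": 0, "ty": 0, "tz": 0, "roll": 0}, {"tx": 0, "ty": 0, "tz": 0, "roll": 0}, {"tx": 0, "ty": 0, "tz": 0, "roll": 0}, {"tx": 0, "ty": 0, "tz": 0, "roll": 0}, {"tx": 0, "ty": 0, "tz": 0, "roll": 0}], jaw=-1)

```text
t: 22.72
position: [0.4955, -0.4189, 0.0113]
orientation: [-3.061, 0.708, -0.0]
wrist_force: [0.7, -0.8, -0.8]
finger_gap: 0.0856
gripper_force: 0.0
```

Emit:
apply_moves(motion=[{"tx": 0, "ty": 0, "tz": -0.06, "roll": 0}, {"tx": 0, "ty": 0, "tz": -0.15, "roll": 0}, {"tx": 0, "ty": 0, "tz": -0.15, "roll": 0}, {"tx": 0, "ty": 0, "tz": -0.15, "roll": 0}, {"tx": 0, "ty": 0, "tz": -0.15, "roll": 0}, {"tx": 0, "ty": 0, "tz": -0.1, "roll": 0}, {"tx": 0, "ty": 0, "tz": 0, "roll": 0}])

```text
t: 23.6
position: [0.4968, -0.4202, 0.2057]
orientation: [3.057, -0.706, 0.009]
wrist_force: [0.0, -0.4, -0.8]
finger_gap: 0.0856
gripper_force: 0.0
```

```bash
python3 - <<'E'
from h import *
st();w=grab('wrist','w12');a=grab('scene','sc12');b=grab('side','si12')
h=cv2.cvtColor(w['frame'],cv2.COLOR_RGB2HSV);m=(((h[...,0]<6)|(h[...,0]>174))&(h[...,1]>150)&(h[...,2]>70)).astype('uint8')
k,l,s,c=cv2.connectedComponentsWithStats(m)
for i in range(1,k):
    if s[i,4]>15: print(s[i].tolist(),onz(w,*c[i],.03).round(3))
f=lambda x:(x[0].round(4),round(float(x[1]),4))
q=[.568,.075,.158];print([brass(d,q) for d in(a,b)])
# shut check: same as right after press?
b0=load('si11')
print('lid region diff',np.abs(b['frame'][150:250,150:270].astype(int)-b0['frame'][150:250,150:270]).mean())
# bystanders: difference against first pictures
for n,d,t in(('sc',a,'sc0'),('si',b,'si0')):
    D=np.abs(d['frame'].astype(int)-load(t)['frame']).max(2)
    for nm,p in dict(red=(.45,.2),).items():pass
    k,l,s,c=cv2.connectedComponentsWithStats((cv2.blur(D.astype('uint8'),(3,3))>50).astype('uint8'))
    print(n,[s[i].tolist() for i in range(1,k) if s[i,4]>12])
E
```

```text
t 23.6 p [ 0.4968 -0.4202  0.2057] yaw -26.02 zax [ 0.005 -0.005 -1.   ] F [ 0.05 -0.37 -0.81] M [ 0.04 -0.02 -0.01] gap 0.0856 gf 0.0
[222, 63, 8, 11, 74] [ 0.625 -0.425  0.03 ]
[267, 167, 29, 12, 279] [ 0.512 -0.427  0.03 ]
[269, 322, 25, 10, 155] [ 0.342 -0.344  0.03 ]
[((304.26593017578125, 221.79515075683594), [302, 217, 6, 11, 36]), ((265.5387268066406, 215.37342834472656), [261, 210, 10, 11, 67])]
lid region diff 1.982888888888889
sc [[271, 0, 61, 19, 615], [410, 0, 31, 21, 490], [473, 4, 37, 42, 1127], [419, 20, 20, 13, 169], [241, 28, 20, 30, 350], [213, 49, 12, 4, 34], [257, 48, 12, 27, 113], [212, 58, 15, 23, 222], [204, 61, 6, 14, 64], [263, 133, 23, 9, 73], [193, 147, 17, 20, 201], [221, 160, 6, 3, 16], [194, 162, 26, 32, 288], [237, 167, 34, 36, 405], [219, 178, 14, 4, 40], [245, 196, 74, 96, 874], [211, 203, 15, 15, 86], [278, 211, 14, 11, 92], [289, 213, 19, 15, 151], [303, 230, 46, 39, 238], [240, 234, 49, 49, 193], [319, 260, 15, 15, 82], [326, 283, 31, 17, 73], [311, 299, 9, 8, 45], [330, 321, 15, 13, 69]]
si [[458, 0, 13, 9, 98], [410, 28, 7, 5, 25], [317, 30, 74, 106, 3346], [396, 65, 23, 52, 710], [213, 137, 36, 34, 658], [213, 164, 4, 4, 14], [470, 172, 11, 17, 92], [415, 175, 8, 13, 74], [230, 177, 10, 11, 54], [250, 176, 21, 5, 64], [195, 180, 10, 7, 56], [178, 189, 21, 43, 182], [270, 189, 4, 4, 13], [261, 192, 8, 10, 33], [533, 194, 10, 20, 89], [338, 196, 32, 17, 137], [371, 199, 6, 6, 14], [185, 203, 85, 51, 1114], [264, 219, 11, 15, 58], [250, 238, 13, 19, 78], [438, 253, 18, 18, 221], [234, 261, 15, 20, 90], [436, 280, 21, 16, 219], [225, 286, 8, 10, 42]]
```

```bash
python3 -c "
from workcell import arm
print(arm.close_job())"
```

```text
the job is handed in; nothing more can be done
None
```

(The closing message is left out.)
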